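Sweep the sorted nozzles into their tin and shut it

ROBOT

A 6-joint arm with a two-finger parallel gripper is mounted at the origin on a cart in front of the work surface, level with it; the furniture and walls round the work are solid. World frame = base frame: x ahead of the robot, y to its left, z up, the work surface at z = 0. Lengths are in m, angles in rad, forces in N, time in s.
With the tool pointing down it reaches from about 0.35 to 0.775 m from the base axis. Payload 7.3 kg.
Tool frame: the origin (TCP) lies at the very end of the fingers, on their centre line; the grasp point (between the pads) lies 19 mm behind it; z points along the fingers, y is the line along which they close (so a half turn about z gives the same grasp; the last joint's range is limited). The gripper opens to 92 mm and grips with 3 to 60 N. Pads are 19 mm wide; open, the fingers measure 130 mm over their backs; the gripper's body (75 mm by 190 mm) begins 47 mm behind the grasp point.
Start: joints at [-1.472, 0.342, 1.524, -0, 1.275, -0.146], TCP at [0.127, -0.509, 0.2] pointing down, gripper open.
Joint ranges: [-2.53, 2.53], [-0.77, 2.02], [0.04, 2.7], [-1, 4.14], [0.28, 2.66], [-3.11, 3.11]. Speed limits (rad/s): [2.57, 2.57, 3.14, 3.14, 3.14, 3.14].

INTERFACE

Orientations are given as a unit quaternion [w, x, y, z].
In Python, from rig import arm gives the robot as it stands. The module is installed in compiled form; this text tells all that it offers.
- The arm moves only by the tool play_rows, never from a script. Its argument "commands" is a list of rows, each a list of 5 numbers: the shift along the tool's x, y, z in m, then the turn about the tool's z in rad, then the opening, from 0 (shut) to 1 (fully open). In form: [[x, y, z, twist, gripper], ...]. A call has exactly 10 rows; each row shifts and turns the commanded pose from where the row before left it, along the tool's axes as they then stand; what a row does not reach is not made up. A row lasts 1/12 s, in which the tool goes at most 41.7 mm and 7.16 degrees, less where a joint would pass 70% of its speed; a pose out of reach is approached as far as the arm can. A call is refused whole if a number of a shift passes 0.0417 or a number of a turn 0.125, either way. A call with a gripper value outside its range is refused whole. The fingers move at their own pace and stop on an object; the grip force is fixed at half the most. Time passes only in rows, so rows that do not move let the fingers close, or fill a call up. It gives the time, the measured TCP pose, the force, the opening and the grip force at its end, in the units of the state.
- arm.state(): the state, without advancing time (a new reading comes with each control period).
- arm.capture(name): name is "side" or "top" or "wrist"; returns a dict with "image" (480x640x3 uint8, red, green, blue), "fx", "fy", "cx", "cy" (pixels), "rvec" (rotation vector, rad) and "tvec" (3), from world to camera coordinates, as OpenCV has them; the wrist camera has in their place "T_tool_cam" (4x4, takes a point from camera to tool coordinates, whose origin is the TCP and whose axes are the flange's). Camera axes: x right, y down, z forward; pixel columns grow to the right and rows downward; lengths in m; the calibration is good to about 2 mm. A picture is of the moment at which its call begins: read the wrist's pose just before it. There is no depth.
- arm.hand_in(): hands the job in; it is judged then, once.
Trained networks look in the newest picture that a camera, given by its name, has taken for a name from the list of things; names that differ only in an ending like _2 or _b are one class to them, and where a whole thing is asked for, a point or a joint stands for the part that bears it (a point fixed in the world has none). Each returns a list of dicts, best first, with "confidence" (0 to 1); they miss things now and then, are a little off and sometimes report something else, mostly with a low value. They report only what shows in the picture. A call takes as long as a camera call.
- arm.outline_of(camera, label): "pixels" (480x640 bool, what is visible of it) and "extent" ([centre column, centre row, width, height] in pixels, round what is visible of it).
The state is a dict: "t": time; "qpos": joint angles; "qd": joint speeds; "tau": joint torques, N m; "tool_pos": TCP position; "tool_rot": TCP orientation; "ft_force": force on the tool from outside, world axes, zero at the start; "torque": the same for the moment, N m; "gripper_width": finger opening in m; "grasp_force": force on a finger pad.
Only numpy, scipy, OpenCV 4.12 (cv2) and the standard library are available. Lean on these libraries where they do the work, as an engineer would, in place of code of your own. Each camera call takes 0.05 s, during which the arm holds its last target. There are 200 camera calls.

TASK

Put the sorted cutting nozzles away: with the closed fingertips, sweep the three copper nozzles along the tray and over its open edge into the blue tin, then tip the tin's lid over and press it fully shut. Only push, do not pick anything up; leave the steel nut where it lies on the tray and the tools on the bench alone.

Things in the scene. Friction and masses are not known exactly. Their poses are not given: they have to be found in the camera images.
- tray: light-grey folded sheet-metal sorting tray, 150 (x) x 180 (y) mm, fixed. Its flat deck is 42 mm above the bench; thin rims stand 10 mm above the deck at the back (-x) and both sides (inner width 174 mm); open at the front edge, x = +75 mm, where the tin stands. Origin: centre of its underside, on the bench; x runs from the back rim to the open edge, y across, z up
- tin: blue painted tin lined with black rubber, 106 (x) x 155 (y) x 41 mm shut, fixed. Inside 96 x 146 mm; floor 2, wall tops 38 mm above the bench; its near wall is about 10 mm past the tray's open edge. Origin: centre of its underside. x points from the tray to the hinge (as the tray's x, within 0.02 rad), y along the hinge, z up. Hinge line: along y at x = +53, z = 39 mm
- tin_lid (a joint): lid angle in rad: 0 shut, 1.75 to 1.9 at the start (leaning away from the tray), at most 1.92. The lid is a plate 105 mm long from hinge to free edge, 155 mm wide, 2 mm thick with 8 mm turned-down edges, 60 g. Its stiff hinge (0.045 N m friction) holds it wherever it is left, so push it all the way down. At angle a the free edge is at tin x = 53 - 105 cos a, z = 40 + 105 sin a mm
- lid_lip (a point): middle of the lid's free edge, 105 mm from the hinge line
- nozzle_a: reddish copper cutting nozzle, a round stub 16 mm across and 20 mm tall with a tapered tip (all three are alike), 20 g, loose, standing on the tray's deck at the start; origin at the centre of its underside, z towards its tip. It slides when pushed low, and may topple and roll
- nozzle_b: reddish copper cutting nozzle, a round stub 16 mm across and 20 mm tall with a tapered tip (all three are alike), 20 g, loose, standing on the tray's deck at the start; origin at the centre of its underside, z towards its tip. It slides when pushed low, and may topple and roll
- nozzle_c: reddish copper cutting nozzle, a round stub 16 mm across and 20 mm tall with a tapered tip (all three are alike), 20 g, loose, standing on the tray's deck at the start; origin at the centre of its underside, z towards its tip. It slides when pushed low, and may topple and roll
- nut: bright steel M12 hex nut, 19 x 22 x 10 mm, lying flat on the tray's deck in a lane of its own, beside the nozzles (the four stand about 38 mm apart across the tray, in any order); origin at the centre of its underside. It is to stay there
- marker: loose white paint marker with a red cap, 17 x 128 x 17 mm, lying on the bench in front of the work; leave alone. Origin at the centre of its underside
- wrench: loose adjustable wrench, 43 x 211 x 17 mm, lying on the bench to the left of the work; leave alone. Origin at the centre of its underside
- bar: loose dark round steel bar offcut, 16 x 120 x 16 mm, lying on the bench to the right of the tin; leave alone. Origin at the centre of its underside
- punch: loose black centre punch, 12 x 108 x 12 mm, lying on the bench to the left of the tray; leave alone. Origin at the centre of its underside

How it is judged:
On the way, in this order (a step that is already met when the one before it is completed fails the run):
1. all three nozzles lie inside the tin, its lid still open (x of nozzle_a in the frame of tin between -0.05 and 0.05 m and y of nozzle_a in the frame of tin between -0.075 and 0.075 m and z of nozzle_a in the frame of tin between -0.005 and 0.034 m and x of nozzle_b in the frame of tin between -0.05 and 0.05 m and y of nozzle_b in the frame of tin between -0.075 and 0.075 m and z of nozzle_b in the frame of tin between -0.005 and 0.034 m and x of nozzle_c in the frame of tin between -0.05 and 0.05 m and y of nozzle_c in the frame of tin between -0.075 and 0.075 m and z of nozzle_c in the frame of tin between -0.005 and 0.034 m and value of joint tin_lid above 0.6 rad), for 0.2 s.
2. the lid is shut (value of joint tin_lid below 0.05 rad), for 0.2 s.
At the end, for the whole second after the job is handed in: The three nozzles lie at rest inside the tin's walls, the lid is shut (within 0.05 rad, 5 mm at its free edge), and the nut lies within 20 mm of where it was on the tray (x of nozzle_a in the frame of tin between -0.05 and 0.05 m and y of nozzle_a in the frame of tin between -0.075 and 0.075 m and z of nozzle_a in the frame of tin between -0.005 and 0.034 m and x of nozzle_b in the frame of tin between -0.05 and 0.05 m and y of nozzle_b in the frame of tin between -0.075 and 0.075 m and z of nozzle_b in the frame of tin between -0.005 and 0.034 m and x of nozzle_c in the frame of tin between -0.05 and 0.05 m and y of nozzle_c in the frame of tin between -0.075 and 0.075 m and z of nozzle_c in the frame of tin between -0.005 and 0.034 m and distance of nut from where it was at the start of the episode below 0.02 m and value of joint tin_lid below 0.05 rad and linear speed of each of nozzle_a, nozzle_b, nozzle_c below 0.02 m/s); the robot touches nothing.
It fails at once if a nozzle is lifted (more than 26 mm above the tray's deck) (height (world z) of any of nozzle_a, nozzle_b, nozzle_c above 0.068 m).
It fails at once if the nut is moved more than 20 mm or lifted (distance of nut from where it was at the start of the episode above 0.02 m or height (world z) of nut above 0.06 m).
It fails at once if a tool on the bench is moved more than 30 mm (distance of any of marker, wrench, bar, punch from where it was at the start of the episode above 0.03 m).
It also fails if it takes over 58 s, if anything falls off the work surface, if the arm or the gripper's body presses on something with over 40 N, if the wrist force passes 120 N, or if a joint passes its speed limit or range.

## Working session

There is one attempt and no reset: what is moved stays moved. The work goes in short steps, Python scripts to look and compute and a tool call to move; the robot and the scene stay as the last step left them, time stands still between calls to the robot, and variables do not carry over. Pictures are saved under pics/ and viewed, at most 10 in all, crops included, and the job is handed in when it is done.

Besides the shell and the picture viewer there is one more tool, called after ">>>" as name(argument=value, ...) on one line, values as JSON. play_rows: Moves the arm, as the interface text tells. Its arguments: {"type":"object","properties":{"commands":{"type":"array","items":{"type":"array","items":{"type":"number"}}}},"required":["commands"]}

```bash
mkdir -p pics; cat > h.py <<'E'
import numpy as np, cv2
from rig import arm
def cap(n):
    c=arm.capture(n); return c
def K(c): return np.array([[c['fx'],0,c['cx']],[0,c['fy'],c['cy']],[0,0,1.]])
def save(c,f): cv2.imwrite('pics/'+f,c['image'][:,:,::-1])
def onplane(c,uv,z):
    R=cv2.Rodrigues(np.array(c['rvec'],float))[0]; t=np.array(c['tvec'],float).ravel()
    o=-R.T@t; d=R.T@np.linalg.inv(K(c))@np.array([uv[0],uv[1],1.]); return o+d*(z-o[2])/d[2]
def proj(c,P):
    return cv2.projectPoints(np.array(P,float).reshape(-1,3),np.array(c['rvec'],float),np.array(c['tvec'],float),K(c),None)[0].reshape(-1,2)
E
python3 - <<'E'
from h import *
s=arm.state(); print(s['t'],s['tool_pos'],s['tool_rot'])
for n in('top','side'):
    c=cap(n); save(c,n+'0.png')
    R=cv2.Rodrigues(np.array(c['rvec'],float))[0]; print(n,'cam at',-R.T@np.array(c['tvec']).ravel())
    for l in('nozzle_a','nut','tray','tin','tin_lid','marker','wrench','bar','punch'):
        for d in arm.outline_of(n,l)[:4]:
            e=d['extent']; z={'nozzle_a':.052,'nut':.047,'tray':.042,'tin':.038}.get(l,.01)
            if d['confidence']>.2: print(n,l,round(d['confidence'],2),np.round(e,1),onplane(c,e[:2],z).round(3))
E
```

```text
0.0 [ 0.12724034 -0.50889165  0.19975033] [-7.58264143e-04  9.92519011e-01  1.22087828e-01  2.99901926e-05]
top cam at [ 0.31859793 -0.01347204  1.12169464]
top tray 0.81 [314.5 232.8  72.7  79.4] [ 0.521 -0.007  0.042]
top tin 0.72 [376.  215.8  73.4  83.9] [ 0.562 -0.163  0.038]
top tin_lid 0.84 [396.4 208.6  30.6  76.9] [ 0.586 -0.22   0.01 ]
top marker 0.89 [372.4 292.6  47.5   7.1] [ 0.371 -0.148  0.01 ]
top wrench 0.58 [395.9 210.3  29.1  73.6] [ 0.581 -0.219  0.01 ]
top wrench 0.57 [170.4 239.2  24.4  80.3] [0.519 0.362 0.01 ]
top bar 0.79 [452.1 224.9  34.4  36.8] [ 0.539 -0.361  0.01 ]
top punch 0.71 [217.7 241.9   5.7  37.4] [0.509 0.241 0.01 ]
side cam at [0.52771437 0.74510098 0.77330512]
side nozzle_a 0.57 [277.7 250.6   6.8   8.1] [ 0.582 -0.002  0.052]
side nozzle_a 0.53 [330.5 248.5   7.6  14.2] [ 0.472 -0.01   0.052]
side nozzle_a 0.49 [314.6 258.8   4.5  14.8] [0.505 0.021 0.052]
side tray 0.72 [303.9 261.8  99.1  67.5] [0.527 0.02  0.042]
side tin 0.96 [292.4 195.1  74.5  78.1] [ 0.557 -0.208  0.038]
side tin 0.28 [371.  223.    7.2  39.4] [ 0.377 -0.11   0.038]
side tin_lid 0.6 [289.3 179.1  67.2  47. ] [ 0.567 -0.312  0.01 ]
side marker 0.6 [311.5 367.6  62.2   9.1] [0.511 0.25  0.01 ]
side marker 0.56 [370.5 222.7   3.7  35.5] [ 0.372 -0.144  0.01 ]
side wrench 0.71 [299.1 434.9 134.8  37.2] [0.531 0.373 0.01 ]
side wrench 0.59 [314.1 255.3   8.1  12.1] [ 0.505 -0.032  0.01 ]
side bar 0.6 [296.6 258.3   9.5   5.8] [ 0.543 -0.022  0.01 ]
side punch 0.88 [311.6 366.6  60.    9.2] [0.511 0.248 0.01 ]
side punch 0.59 [305.4 263.6  98.7  68.3] [ 0.524 -0.006  0.01 ]
```

```bash
python3 - <<'E'
import cv2
a=cv2.imread('pics/top0.png')[170:290,260:440]; b=cv2.imread('pics/side0.png')[140:310,230:390]
cv2.imwrite('pics/top0c.png',cv2.resize(a,None,fx=4.4,fy=4.4,interpolation=cv2.INTER_CUBIC))
cv2.imwrite('pics/side0c.png',cv2.resize(b,None,fx=3.5,fy=3.5,interpolation=cv2.INTER_CUBIC))
E
```

```text
(no output)
```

View pics/top0c.png

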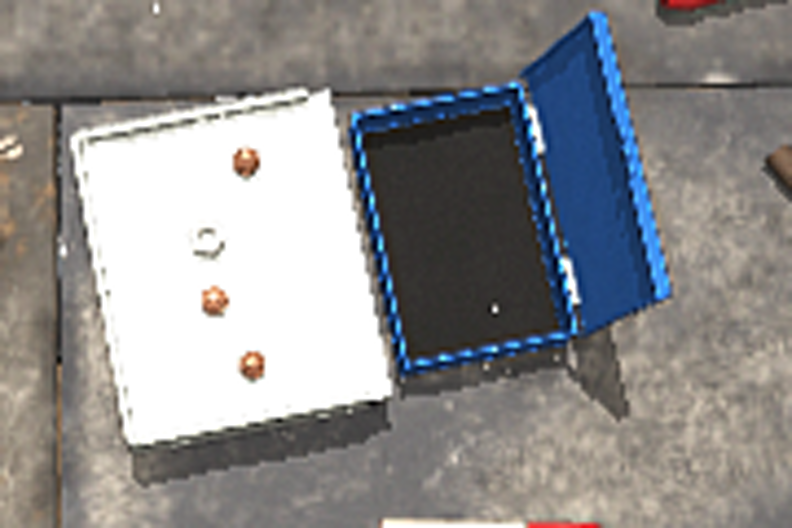

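View pics/side0c.png

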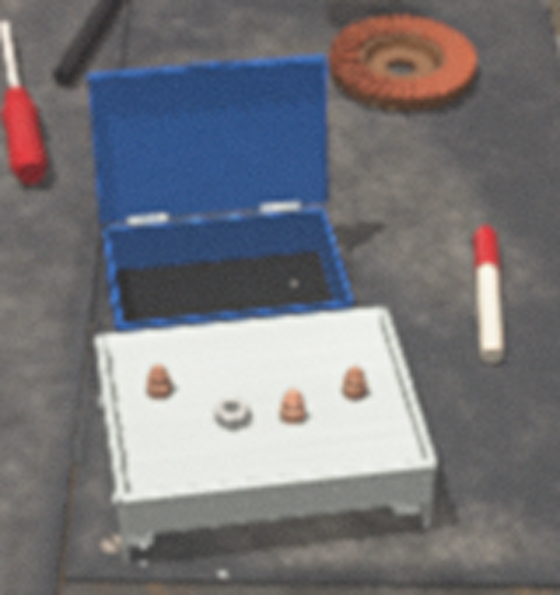

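The top crop shows the tray at about (75–390, 90–445), with nozzles at (246,161), (214,300), (252,365) and the nut at (208,242). The tin's rim corners are (352,115), (520,86), (578,330), (405,368). The lid stands open on the right. The side view agrees with this order.

```bash
python3 - <<'E'
from h import *
from scipy.optimize import least_squares
c=cap('top'); s=cap('side')
tp=lambda p:(p[0]/4.4+260-.4,p[1]/4.4+170-.4)
sp=lambda p:(p[0]/3.5+230-.4,p[1]/3.5+140-.4)
# tray fit (rim tops z .052), tin fit (z .038)
def fit(loc,z,tops,sides,zs,x0):
    def W(q):
        C,S=np.cos(q[2]),np.sin(q[2]); return [[q[0]+C*x-S*y,q[1]+S*x+C*y,h] for (x,y),h in zip(loc,z)]
    f=lambda q:np.r_[(proj(c,W(q))-tops).ravel(),(proj(s,W(q))-sides).ravel()]
    r=least_squares(f,x0); return r.x,r.fun.reshape(-1,2)
loc=[(-75,90),(-75,-90),(75,-90),(75,90)]; loc=np.array(loc)/1e3
q,r=fit(loc,[.052]*4,np.array([tp(p) for p in[(75,133),(132,443),(390,397),(328,90)]]),np.array([sp(p) for p in[(119,498),(436,462),(385,308),(97,338)]]),0,[.52,0,-1.4]); print('tray',q.round(4)); print(r.round(1).tolist())
loc=np.array([(-53,77.5),(-53,-77.5),(53,-77.5),(53,77.5)])/1e3
t,r=fit(loc,[.038]*4,np.array([tp(p) for p in[(352,115),(405,368),(578,330),(520,86)]]),np.array([sp(p) for p in[(117,326),(352,302),(327,208),(102,225)]]),0,[.55,-.15,-1.4]); print('tin',t.round(4)); print(r.round(1).tolist())
C,S=np.cos(q[2]),np.sin(q[2]); R=np.array([[C,S],[-S,C]])
print('tin in tray',R@(t[:2]-q[:2]))
for n,a,z1,b,z2 in [('n1',(246,161),.054,(159,382),.052),('nut',(208,242),.052,(233,413),.048),('n2',(214,300),.054,(292,407),.052),('n3',(252,365),.054,(355,384),.052)]:
    P=onplane(c,tp(a),z1);Q=onplane(s,sp(b),z2); print(n,P.round(3),Q.round(3),'tray',(R@(P[:2]-q[:2])).round(3),(R@(Q[:2]-q[:2])).round(3))
ll=[onplane(c,tp(p),.14) for p in[(597,15),(665,297)]]; C,S=np.cos(t[2]),np.sin(t[2]);R2=np.array([[C,S],[-S,C]])
print('lid tip in tin',[(R2@(l[:2]-t[:2])).round(3) for l in ll])
E
```

```text
tray [ 5.274e-01  6.000e-04 -1.407e+00]
[[-1.4, 0.5], [-1.8, 0.7], [0.1, -0.3], [-0.0, -0.5], [0.3, 1.2], [0.2, 1.6], [-0.6, -3.4], [-0.1, -4.2]]
tin [ 0.551  -0.1346 -1.4036]
[[-1.3, -1.0], [-1.0, 1.0], [1.4, 1.6], [1.3, -2.0], [-0.6, 0.8], [1.6, 0.9], [-0.0, -1.3], [-0.7, -0.3]]
tin in tray [0.13721649 0.00120303]
n1 [ 0.586 -0.011  0.054] [ 0.587 -0.007  0.052] tray [0.021 0.056] [0.017 0.058]
nut [0.54  0.011 0.052] [0.543 0.014 0.048] tray [-0.009  0.014] [-0.011  0.018]
n2 [0.507 0.009 0.054] [0.508 0.012 0.052] tray [-0.011 -0.019] [-0.015 -0.017]
n3 [ 0.47  -0.012  0.054] [ 0.471 -0.008  0.052] tray [ 0.003 -0.059] [-0.001 -0.057]
lid tip in tin [array([0.077, 0.077]), array([ 0.078, -0.078])]
```

>>> play_rows(commands=[[0,0,0,-0.124,0],[0,0,0,-0.124,0],[0,0,0,-0.124,0],[0,0,0,-0.124,0],[0,0,0,-0.124,0],[0,0,0,-0.124,0],[0,0,0,-0.124,0],[0,0,0,-0.124,0],[0,0,0,-0.124,0],[0,0,0,-0.124,0]])

```text
t: 1.93
tool_pos: [0.1273, -0.5094, 0.2004]
tool_rot: [0.0, 0.735, 0.678, -0.0]
ft_force: [-0.7, -0.3, -0.1]
gripper_width: 0.0295
grasp_force: 0.0
```

>>> play_rows(commands=[[0,0,0,-0.124,0],[0,0,0,-0.124,0],[0.024,0.027,0,0,0],[0.024,0.027,0,0,0],[0.024,0.027,0,0,0],[0.024,0.027,0,0,0],[0.024,0.027,0,0,0],[0.024,0.027,0,0,0],[0.024,0.027,0,0,0],[0.024,0.027,0,0,0]])

```text
t: 2.77
tool_pos: [0.3103, -0.2836, 0.2007]
tool_rot: [0.0, 0.648, 0.762, -0.0]
ft_force: [0.8, -1.0, -0.0]
gripper_width: 0.0005
grasp_force: 0.0
```

>>> play_rows(commands=[[0.024,0.027,0,0,0],[0.024,0.027,0,0,0],[0.024,0.027,0,0,0],[0.024,0.027,0,0,0],[0.024,0.027,0,0,0],[0.024,0.027,0,0,0],[0.024,0.027,0,0,0],[0.024,0.027,0,0,0],[0.024,0.027,0,0,0],[0.024,0.027,0,0,0]])

```text
t: 3.6
tool_pos: [0.5381, -0.0029, 0.2005]
tool_rot: [0.0, 0.647, 0.762, 0.0]
ft_force: [0.1, -0.5, -0.1]
gripper_width: 0.0008
grasp_force: 0.0
```

```bash
cat >> h.py <<'E'
q=np.array([.5274,.0006]); TH=-1.407
def tray(p):
    C,S=np.cos(TH),np.sin(TH); return np.array([[C,S],[-S,C]])@(np.array(p[:2])-q)
def st():
    s=arm.state(); a=np.array(s['tool_rot']); w,x,y,z=a
    print('t',round(s['t'],2),'tray',tray(s['tool_pos']).round(4),'z',round(s['tool_pos'][2],4),'yaw',round(np.arctan2(2*(x*y+w*z),1-2*(y*y+z*z)),4),'F',np.round(s['ft_force'],1),'w',s['gripper_width'],'q',np.round(s['qpos'],2))
    return s
E
python3 - <<'E'
from h import *
s=st()
c=cap('wrist'); save(c,'w1.png'); print(c['T_tool_cam'])
E
```

```text
t 3.6 tray [0.0052 0.01  ] z 0.2005 yaw 1.7331 F [ 0.1 -0.5 -0.1] w 0.00077480179897612 q [-0.15  0.37  1.49 -0.    1.29 -0.31]
[[ 9.72018895e-04 -9.60100882e-01 -2.79652197e-01  7.53519294e-02]
 [ 9.99999301e-01  7.44869595e-04  9.18527595e-04 -1.31924777e-04]
 [-6.73574735e-04 -2.79652895e-01  9.60100935e-01 -1.83121627e-01]
 [ 0.00000000e+00  0.00000000e+00  0.00000000e+00  1.00000000e+00]]
```

View pics/w1.png

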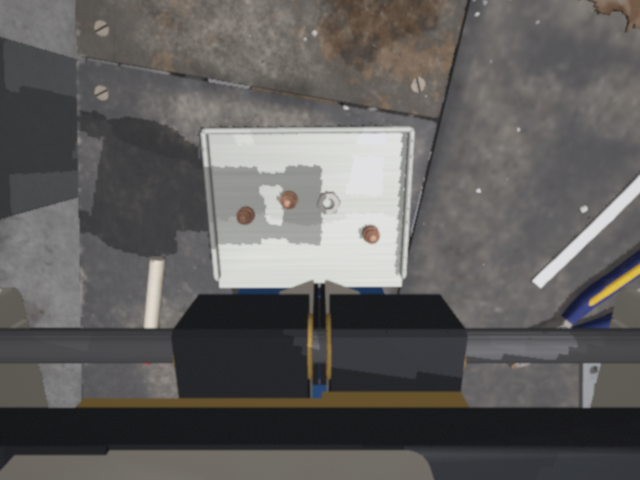

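Wrist view: the tray is seen squarely. Nozzles are at (245,215), (289,200), (372,234), the nut at (329,202), and the deck's front edge at row 287. I'll cross-check these positions.

```bash
cat >> h.py <<'E'
from scipy.spatial.transform import Rotation as Ro
def wr(s,c,uv,z):
    w,x,y,zz=s['tool_rot']; R=Ro.from_quat([x,y,zz,w]).as_matrix(); T=np.array(c['T_tool_cam'])
    o=R@T[:3,3]+s['tool_pos']; d=R@T[:3,:3]@np.linalg.inv(K(c))@np.array([uv[0],uv[1],1.]); return o+d*(z-o[2])/d[2]
E
python3 - <<'E'
from h import *
s=arm.state(); c=cap('wrist'); print(c['fx'],c['cy'])
for n,uv,z in [('n3',(245,215),.054),('n2',(289,200),.054),('n1',(372,234),.054),('nut',(329,202),.052),('BL',(202,129),.052),('BR',(413,129),.052),('FL',(218,287),.042),('FR',(404,287),.042)]:
    print(n,tray(wr(s,c,uv,z)).round(4))
for d in arm.outline_of('wrist','nozzle_a')[:4]: e=d['extent'];print(d['confidence'],e,tray(wr(s,c,e[:2],.053)).round(4))
T=np.linalg.inv(np.array(c['T_tool_cam']))
for p in [(0,-.019,0),(0,.019,0),(.0095,-.019,0),(.0095,-.065,-.03)]:
    v=K(c)@(T@np.r_[p,1])[:3]; print(p,(v[:2]/v[2]).round(0))
E
```

```text
376.6472756154039 240.03289558878402
n3 [-0.0017 -0.0513]
n2 [-0.0153 -0.0118]
n1 [0.0158 0.0629]
nut [-0.0132  0.0236]
BL [-0.0753 -0.084 ]
BR [-0.0756  0.0941]
FL [ 0.0728 -0.0838]
FR [0.0729 0.0983]
0.74 [366.6, 237.8, 15.6, 17.8] [0.0197 0.0582]
0.57 [242.6, 219.3, 19.8, 19.5] [ 0.0024 -0.0539]
0.49 [283.9, 205.2, 19.9, 20.1] [-0.0104 -0.0165]
(0, -0.019, 0) [282. 280.]
(0, 0.019, 0) [355. 280.]
(0.0095, -0.019, 0) [282. 263.]
(0.0095, -0.065, -0.03) [171. 286.]
```

>>> play_rows(commands=[[0.0133,0.0167,0,0,0],[0.0133,0.0167,0,0,0],[0.0134,0.0167,0,0,0],[0,0,0.02,0,0],[0,0,0.03,0,0],[0,0,0.03,0,0],[0,0,0.03,0,0],[0,0,0.02,0,0],[0,0,0.01,0,0],[0,0,0,0,0]])

```text
t: 4.58
tool_pos: [0.5784, 0.0421, 0.0583]
tool_rot: [-0.002, 0.648, 0.762, -0.002]
ft_force: [0.6, 0.1, -0.0]
gripper_width: 0.001
grasp_force: 0.0
```

```bash
python3 - <<'E'
from h import *
s=st(); c=cap('wrist'); save(c,'w2.png')
E
```

```text
t 4.58 tray [-0.0326  0.0571] z 0.0583 yaw 1.7318 F [ 0.6  0.1 -0. ] w 0.0009848147904662873 q [-0.06  0.59  1.55 -0.    1.01 -0.22]
```

View pics/w2.png

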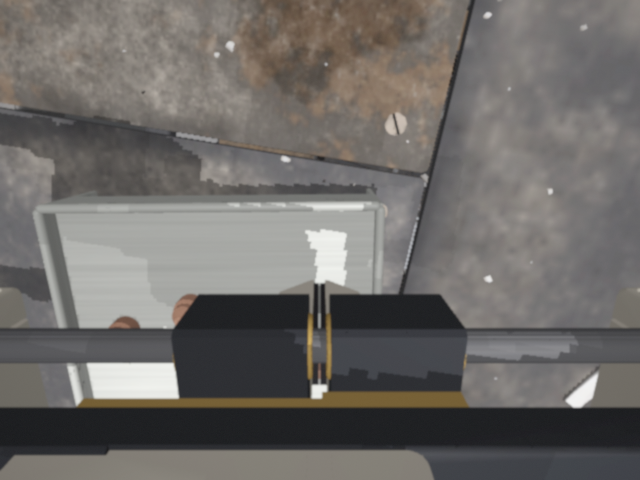

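The right rim is at column 379 and the left at 42 (row 207). The fingers at column 318 stand between the right rim and the rest. I'll compute the tray offset from this view.

```bash
python3 - <<'E'
from h import *
s=arm.state(); c=cap('wrist')
for uv in [(38,207),(384,207)]: print(tray(wr(s,c,uv,.052)).round(4))
for uv in [(125,325),(187,305)]: print(tray(wr(s,c,uv,.062)).round(4))
E
```

```text
[-0.0701 -0.0865]
[-0.0699  0.092 ]
[-0.0077 -0.0457]
[-0.0194 -0.0112]
```

>>> play_rows(commands=[[0,0.003,0.006,0,0],[0,0,0.006,0,0],[0,0,0,0,0],[-0.006,0,0,0,0],[-0.006,0,0,0,0],[-0.006,0,0,0,0],[-0.006,0,0,0,0],[-0.006,0,0,0,0],[-0.006,0,0,0,0],[-0.006,0,0,0,0]])

```text
t: 5.52
tool_pos: [0.5901, 0.0012, 0.0484]
tool_rot: [0.0, 0.648, 0.762, -0.0]
ft_force: [-1.1, -0.3, 0.5]
gripper_width: 0.0
grasp_force: 0.0
```

```bash
python3 - <<'E'
from h import *
s=st(); a=cap('side'); b=cap('top')
A=cv2.resize(a['image'][150:300,240:380],None,fx=2.8,fy=2.8,interpolation=cv2.INTER_CUBIC);B=cv2.resize(b['image'][170:290,270:420],(392,420),interpolation=cv2.INTER_CUBIC)
cv2.imwrite('pics/s2.png',np.hstack([A,np.zeros((420,4,3),np.uint8),B])[:,:,::-1])
E
```

```text
t 5.52 tray [0.0097 0.0619] z 0.0484 yaw 1.7325 F [-1.1 -0.3  0.5] w 2.1602423314963446e-05 q [-0.13  0.61  1.53 -0.    1.   -0.29]
```

View pics/s2.png

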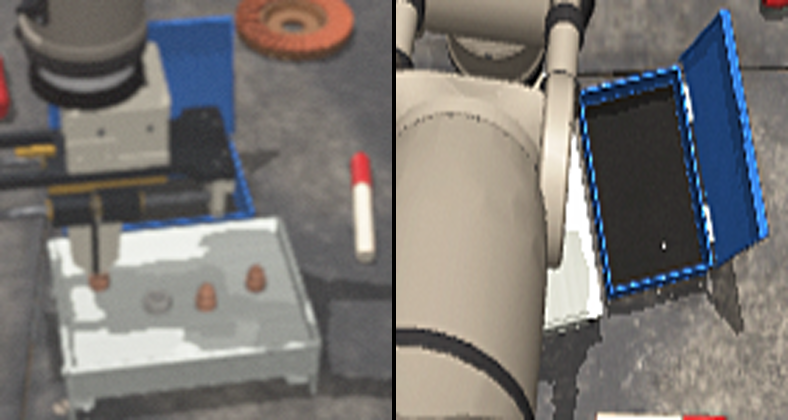

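The side crop (left) shows the fingertips ending at about (98,272), with a copper nozzle visible just under them at (98,282). I need to check whether the fingers are behind the nozzle or above it.

```bash
python3 - <<'E'
from h import *
s=arm.state(); c=cap('side')
P=np.array(s['tool_pos']); print('tcp px',proj(c,P).round(1), 'crop',((proj(c,P)-[240,150])*2.8).round(0))
def w(x,y,z):
    C,S=np.cos(TH),np.sin(TH); return [q[0]+C*x-S*y,q[1]+S*x+C*y,z]
for p in [(.0,.060,.048),(.019,.060,.048),(.019,.058,.042),(.019,.058,.062),(.03,.06,.042),(.03,.06,.062)]: print(p,((proj(c,w(*p))-[240,150])*2.8).round(0))
cv2.imwrite('pics/s3.png',cv2.resize(c['image'][215:275,250:330],(800,600),interpolation=cv2.INTER_CUBIC)[:,:,::-1])
E
```

```text
tcp px [[273.5 252.7]] crop [[ 94. 287.]]
(0.0, 0.06, 0.048) [[ 98. 297.]]
(0.019, 0.06, 0.048) [[ 95. 279.]]
(0.019, 0.058, 0.042) [[ 98. 285.]]
(0.019, 0.058, 0.062) [[ 97. 265.]]
(0.03, 0.06, 0.042) [[ 94. 275.]]
(0.03, 0.06, 0.062) [[ 93. 256.]]
```

View pics/s3.png

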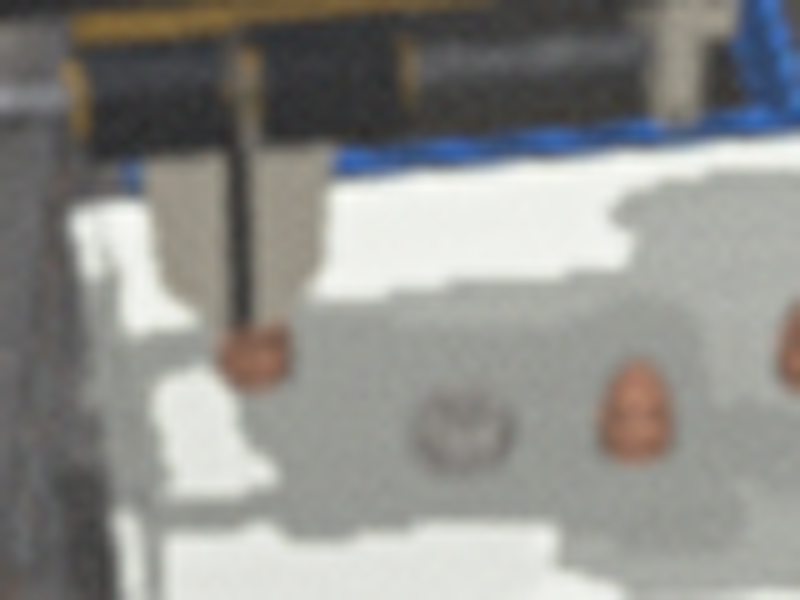

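The fingertips end at (98–305→ rows ~325) right above an unmoved nozzle, whose base is still at (255,360–390). So the fingers passed over it, and the real tips look about 15–20 mm higher than the reported TCP. I'll back off and find the deck by touch.

>>> play_rows(commands=[[0.01,0,0,0,0],[0.011,0,0,0,0],[0.011,0,0,0,0],[0.01,0,0,0,0],[0,0,0,0,0],[0,0,0.002,0,0],[0,0,0.002,0,0],[0,0,0.001,0,0],[0,0,0,0,0],[0,0,0,0,0]])

```text
t: 6.5
tool_pos: [0.5832, 0.043, 0.0432]
tool_rot: [-0.0, 0.648, 0.762, -0.0]
ft_force: [0.7, 1.7, 0.1]
gripper_width: 0.0007
grasp_force: 0.0
```

```bash
python3 - <<'E'
from h import *
s=st(); c=cap('side'); P=np.array(s['tool_pos'])
print('tcp px in crop x10',((proj(c,P)-[250,215])*10).round(0))
cv2.imwrite('pics/s4.png',cv2.resize(c['image'][215:275,250:330],(800,600),interpolation=cv2.INTER_CUBIC)[:,:,::-1])
E
```

```text
t 6.5 tray [-0.0327  0.0619] z 0.0432 yaw 1.7322 F [0.7 1.7 0.1] w 0.0006644141278440288 q [-0.06  0.61  1.55 -0.    0.98 -0.22]
tcp px in crop x10 [[260. 541.]]
```

View pics/s4.png

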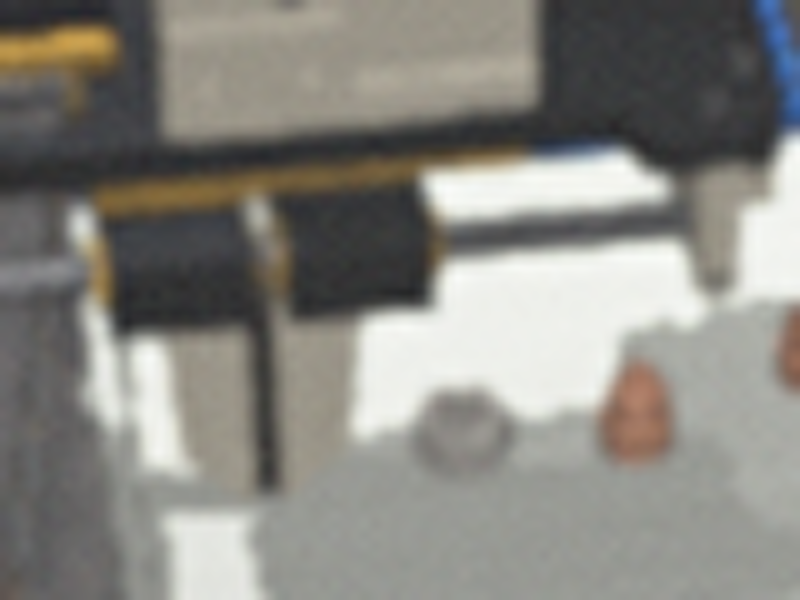

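The tips are at row 495 while the TCP projects to row 541. That puts the tips about 13 mm short of the TCP, still clear of the deck with no contact force. I'll keep probing down.

>>> play_rows(commands=[[0,0,0.002,0,0],[0,0,0.002,0,0],[0,0,0.001,0,0],[0,0,0.001,0,0],[0,0,0.001,0,0],[0,0,0,0,0],[0,0,0,0,0],[0,0,0,0,0],[0,0,0,0,0],[0,0,0,0,0]])

```text
t: 7.38
tool_pos: [0.5832, 0.0434, 0.0365]
tool_rot: [0.0, 0.648, 0.762, 0.0]
ft_force: [-0.1, -0.8, 0.3]
gripper_width: 0.0003
grasp_force: 0.0
```

>>> play_rows(commands=[[0,0,0.001,0,0],[0,0,0.001,0,0],[0,0,0.001,0,0],[0,0,0.001,0,0],[0,0,0,0,0],[0,0,0,0,0],[0,0,0,0,0],[0,0,0,0,0],[0,0,0,0,0],[0,0,0,0,0]])

```text
t: 8.22
tool_pos: [0.5832, 0.0434, 0.0324]
tool_rot: [0.0, 0.648, 0.762, -0.0]
ft_force: [-0.3, -0.3, 1.0]
gripper_width: 0.0003
grasp_force: 0.0
```

>>> play_rows(commands=[[0,0,0.001,0,0],[0,0,0,0,0],[0,0,0.001,0,0],[0,0,0,0,0],[0,0,0.001,0,0],[0,0,0,0,0],[0,0,0,0,0],[0,0,0,0,0],[0,0,0,0,0],[0,0,0,0,0]])

```text
t: 9.05
tool_pos: [0.5832, 0.0434, 0.0294]
tool_rot: [0.0, 0.648, 0.762, -0.0]
ft_force: [1.0, 0.4, -0.0]
gripper_width: 0.0006
grasp_force: 0.0
```

>>> play_rows(commands=[[0,0,0.001,0,0],[0,0,0,0,0],[0,0,0.001,0,0],[0,0,0,0,0],[0,0,0.001,0,0],[0,0,0,0,0],[0,0,0,0,0],[0,0,0,0,0],[0,0,0,0,0],[0,0,0,0,0]])

```text
t: 9.88
tool_pos: [0.5832, 0.0434, 0.0264]
tool_rot: [0.0, 0.648, 0.762, 0.0]
ft_force: [0.0, -0.2, 0.8]
gripper_width: 0.0003
grasp_force: 0.0
```

```bash
python3 - <<'E'
from h import *
s=st(); c=cap('side'); P=np.array(s['tool_pos'])
print('tcp px in crop x10',((proj(c,P)-[250,215])*10).round(0))
cv2.imwrite('pics/s5.png',cv2.resize(c['image'][215:275,250:330],(800,600),interpolation=cv2.INTER_CUBIC)[:,:,::-1])
E
```

```text
t 9.88 tray [-0.0331  0.0621] z 0.0264 yaw 1.7328 F [ 0.  -0.2  0.8] w 0.000271342293667972 q [-0.06  0.63  1.56 -0.    0.94 -0.22]
tcp px in crop x10 [[261. 600.]]
```

View pics/s5.png

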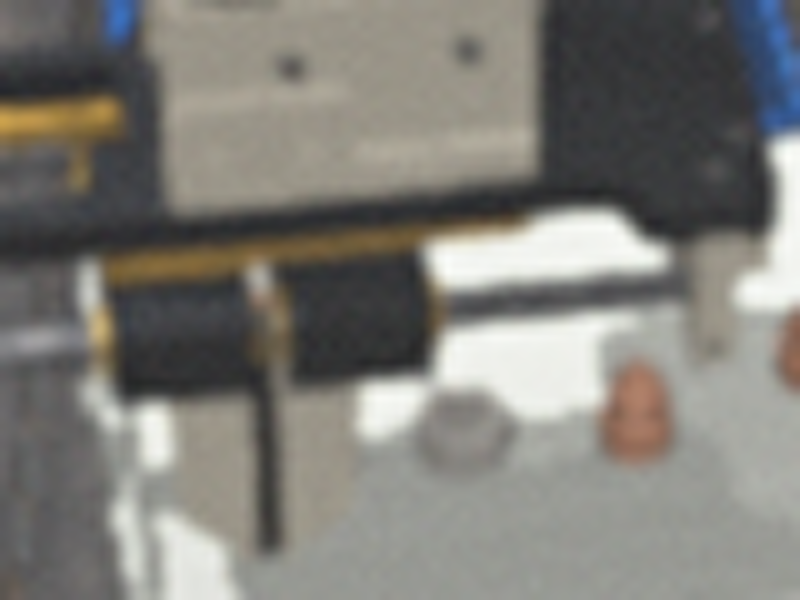

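The tips are at row 553, at most about 6 mm above the deck by geometry, with no contact. That is a good pushing height (TCP z ≈ 0.026), so I'll sweep now.

>>> play_rows(commands=[[-0.004,0,0,0,0],[-0.006,0,0,0,0],[-0.006,0,0,0,0],[-0.006,0,0,0,0],[-0.006,0,0,0,0],[-0.006,0,0,0,0],[-0.006,0,0,0,0],[-0.006,0,0,0,0],[-0.006,0,0,0,0],[-0.006,0,0,0,0]])

```text
t: 10.77
tool_pos: [0.5926, -0.0145, 0.0264]
tool_rot: [0.0, 0.648, 0.762, -0.0]
ft_force: [0.1, 1.1, 1.1]
gripper_width: 0.0004
grasp_force: 0.1
```

```bash
python3 - <<'E'
from h import *
s=st(); c=cap('side')
for d in arm.outline_of('side','nozzle_a')[:4]: print(round(d['confidence'],2),np.round(d['extent'],1),tray(onplane(c,d['extent'][:2],.05)).round(3))
A=cv2.resize(c['image'][205:280,245:345],(800,600),interpolation=cv2.INTER_CUBIC); cv2.imwrite('pics/s6.png',A[:,:,::-1])
E
```

```text
t 10.77 tray [0.0255 0.0619] z 0.0264 yaw 1.7328 F [0.1 1.1 1.1] w 0.0003921095025564218 q [-0.15  0.64  1.54 -0.    0.96 -0.32]
0.6 [299.8 431.4 133.4  33.7] [-0.381  0.065]
0.41 [314.2 257.2  11.2  12.1] [-0.017 -0.019]
0.37 [330.8 248.1  13.3  12.1] [ 0.005 -0.058]
```

View pics/s6.png

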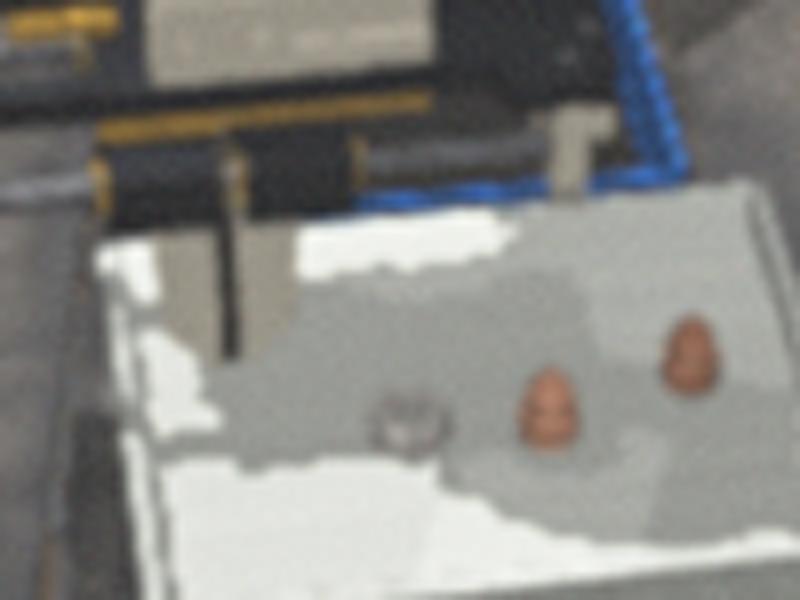

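The nozzle is now hidden ahead of the fingers, and the others are undisturbed at (548,410) and (690,355). The sweep continues over the edge.

>>> play_rows(commands=[[-0.006,0,0,0,0],[-0.006,0,0,0,0],[-0.006,0,0,0,0],[-0.006,0,0,0,0],[-0.006,0,0,0,0],[-0.006,0,0,0,0],[-0.006,0,0,0,0],[-0.006,0,0,0,0],[-0.006,0,0,0,0],[-0.006,0,0,0,0]])

```text
t: 11.7
tool_pos: [0.6023, -0.0737, 0.0264]
tool_rot: [0.0, 0.648, 0.762, -0.0]
ft_force: [-0.1, -0.0, 0.1]
gripper_width: 0.0004
grasp_force: 0.0
```

>>> play_rows(commands=[[-0.006,0,0,0,0],[-0.006,0,0,0,0],[-0.006,0,0,0,0],[-0.006,0,0,0,0],[-0.006,0,0,0,0],[0,0,0,0,0],[0,0,0,0,0],[0,0,-0.02,0,0],[0,0,-0.03,0,0],[0,0,-0.03,0,0]])

```text
t: 12.53
tool_pos: [0.6062, -0.102, 0.1064]
tool_rot: [-0.001, 0.647, 0.762, -0.001]
ft_force: [1.7, 1.1, 0.0]
gripper_width: 0.0005
grasp_force: 0.0
```

```bash
cat >> h.py <<'E'
def noz(cams=('top','side')):
    for n in cams:
        c=cap(n); im=c['image'].astype(int)
        m=((im[:,:,0]>im[:,:,2]+25)&(im[:,:,0]>im[:,:,1]+20)&(im[:,:,0]<230)).astype(np.uint8)
        k,_,stt,cen=cv2.connectedComponentsWithStats(m)
        for i in range(1,k):
            if 4<=stt[i,4]<=200:
                for z in(.052,):
                    p=tray(onplane(c,cen[i],z)); r=tray(onplane(c,cen[i],.012))
                    if -.08<p[0]<.21 and abs(p[1])<.1: print(n,cen[i].round(1),stt[i,4],'deck',p.round(3),'tin',r.round(3),im[int(cen[i][1]),int(cen[i][0])])
E
python3 - <<'E'
from h import *
s=st(); noz()
E
```

```text
t 12.53 tray [0.1141 0.061 ] z 0.1064 yaw 1.7332 F [1.7 1.1 0. ] w 0.00047247979668260025 q [-0.29  0.59  1.39  0.    1.17 -0.45]
side [270.1 229.4] 20 deck [0.079 0.062] tin [0.124 0.058] [153 114  95]
side [330.8 249.1] 48 deck [-0.    -0.057] tin [ 0.04  -0.067] [173 128 105]
side [313.2 256.2] 50 deck [-0.016 -0.017] tin [ 0.024 -0.025] [193 145 121]
```

>>> play_rows(commands=[[0.025,-0.0195,0,0,0],[0.025,-0.0195,0,0,0],[0.026,-0.0195,0,0,0],[0.026,-0.0195,0,0,0],[0.025,-0.0195,0,0,0],[0.025,-0.0195,0,0,0],[0,0,0.03,0,0],[0,0,0.03,0,0],[0,0,0.015,0,0],[0,0,0.005,0,0]])

```text
t: 13.47
tool_pos: [0.4648, 0.0291, 0.0239]
tool_rot: [-0.002, 0.647, 0.762, -0.001]
ft_force: [0.6, -0.2, 1.0]
gripper_width: 0.0005
grasp_force: 0.0
```

```bash
python3 - <<'E'
from h import *
s=st(); noz()
E
```

```text
t 13.47 tray [-0.0384 -0.0572] z 0.0239 yaw 1.7335 F [ 0.6 -0.2  1. ] w 0.0005073461036647574 q [-0.1   0.47  1.9  -0.    0.77 -0.26]
top [351.5 200.2] 8 deck [0.112 0.055] tin [0.117 0.065] [74 46 34]
top [351.9 204.5] 14 deck [0.111 0.044] tin [0.116 0.053] [202 132 100]
side [316.5 223.5] 48 deck [ 0.084 -0.041] tin [ 0.13 -0.05] [170 136  74]
side [269.8 229. ] 23 deck [0.081 0.062] tin [0.126 0.059] [241 176 144]
side [327.  237.9] 8 deck [ 0.035 -0.055] tin [ 0.078 -0.065] [109  87  55]
side [335.8 236.8] 10 deck [ 0.036 -0.075] tin [ 0.078 -0.086] [109  86  55]
side [323.5 245. ] 8 deck [ 0.014 -0.044] tin [ 0.056 -0.053] [180 152 106]
side [313.2 256. ] 54 deck [-0.015 -0.017] tin [ 0.025 -0.025] [163 119 100]
```

Nozzle 1 is inside the tin: the two views agree at tray x ≈ 0.12, y ≈ 0.059. Now the outer lane.

>>> play_rows(commands=[[-0.004,0,0,0,0],[-0.006,0,0,0,0],[-0.006,0,0,0,0],[-0.006,0,0,0,0],[-0.006,0,0,0,0],[-0.006,0,0,0,0],[-0.006,0,0,0,0],[-0.006,0,0,0,0],[-0.006,0,0,0,0],[-0.006,0,0,0,0]])

```text
t: 14.4
tool_pos: [0.4765, -0.0294, 0.0264]
tool_rot: [0.0, 0.648, 0.762, -0.0]
ft_force: [-0.5, -0.2, 0.0]
gripper_width: -0.0001
grasp_force: 0.1
```

>>> play_rows(commands=[[-0.006,0,0,0,0],[-0.006,0,0,0,0],[-0.006,0,0,0,0],[-0.006,0,0,0,0],[-0.006,0,0,0,0],[-0.006,0,0,0,0],[-0.006,0,0,0,0],[-0.006,0,0,0,0],[-0.006,0,0,0,0],[-0.006,0,0,0,0]])

```text
t: 15.23
tool_pos: [0.4862, -0.0886, 0.0264]
tool_rot: [0.0, 0.648, 0.762, -0.0]
ft_force: [0.8, 0.2, 0.1]
gripper_width: 0.0003
grasp_force: 0.0
```

>>> play_rows(commands=[[-0.006,0,0,0,0],[-0.006,0,0,0,0],[-0.006,0,0,0,0],[-0.006,0,0,0,0],[-0.006,0,0,0,0],[-0.005,0,0,0,0],[0,0,0,0,0],[0,0,-0.02,0,0],[0,0,-0.03,0,0],[0,0,-0.03,0,0]])

```text
t: 16.07
tool_pos: [0.4909, -0.1221, 0.1066]
tool_rot: [-0.001, 0.648, 0.762, -0.0]
ft_force: [0.8, -0.3, 0.4]
gripper_width: 0.0005
grasp_force: 0.0
```

```bash
python3 - <<'E'
from h import *
s=st(); noz()
E
```

```text
t 16.07 tray [ 0.1151 -0.0561] z 0.1066 yaw 1.7327 F [ 0.8 -0.3  0.4] w 0.000543780311132656 q [-0.4   0.41  1.71  0.    1.03 -0.56]
top [308.4 238.1] 26 deck [-0.011 -0.02 ] tin [-0.011 -0.012] [242 170 128]
side [320.2 224.4] 20 deck [ 0.08  -0.049] tin [ 0.125 -0.058] [147 107  91]
side [269.8 229. ] 23 deck [0.081 0.062] tin [0.126 0.059] [241 178 144]
side [313.1 256. ] 52 deck [-0.015 -0.017] tin [ 0.025 -0.025] [195 145 121]
```

>>> play_rows(commands=[[0.0275,0.0058,0,0,0],[0.0275,0.0058,0,0,0],[0.0275,0.0058,0,0,0],[0.0275,0.0058,0,0,0],[0.0275,0.0058,0,0,0],[0.0275,0.0058,0,0,0],[0,0,0.03,0,0],[0,0,0.03,0,0],[0,0,0.015,0,0],[0,0,0.005,0,0]])

```text
t: 17.0
tool_pos: [0.497, 0.0465, 0.0234]
tool_rot: [-0.002, 0.647, 0.762, -0.002]
ft_force: [0.0, -0.2, -0.1]
gripper_width: 0.0007
grasp_force: 0.0
```

>>> play_rows(commands=[[0,0,0,0,0],[-0.006,0,0,0,0],[-0.006,0,0,0,0],[-0.006,0,0,0,0],[-0.006,0,0,0,0],[-0.006,0,0,0,0],[-0.006,0,0,0,0],[-0.006,0,0,0,0],[-0.006,0,0,0,0],[-0.006,0,0,0,0]])

```text
t: 17.83
tool_pos: [0.5083, -0.008, 0.0264]
tool_rot: [0.0, 0.648, 0.762, -0.0]
ft_force: [-0.3, 0.1, 1.6]
gripper_width: 0.0002
grasp_force: 0.1
```

```bash
python3 - <<'E'
from h import *
s=st(); noz()
E
```

```text
t 17.83 tray [ 0.0054 -0.0203] z 0.0264 yaw 1.7327 F [-0.3  0.1  1.6] w 0.00023958065829390385 q [-0.17  0.52  1.79 -0.    0.83 -0.33]
top [360.6 244. ] 10 deck [ 0.112 -0.058] tin [ 0.117 -0.052] [123  82  62]
top [361.5 248.1] 16 deck [ 0.112 -0.068] tin [ 0.117 -0.063] [194 125  89]
side [294.4 209.6] 38 deck [0.139 0.   ] tin [ 0.187 -0.007] [162 130  69]
side [308.8 222.9] 18 deck [ 0.089 -0.025] tin [ 0.134 -0.033] [106  89  53]
side [267.6 229.8] 5 deck [0.079 0.067] tin [0.124 0.064] [131  99  85]
```

>>> play_rows(commands=[[-0.006,0,0,0,0],[-0.006,0,0,0,0],[-0.006,0,0,0,0],[-0.006,0,0,0,0],[-0.006,0,0,0,0],[-0.006,0,0,0,0],[-0.006,0,0,0,0],[-0.006,0,0,0,0],[-0.006,0,0,0,0],[-0.006,0,0,0,0]])

```text
t: 18.77
tool_pos: [0.5179, -0.0672, 0.0264]
tool_rot: [0.0, 0.648, 0.762, -0.0]
ft_force: [0.0, -0.2, 0.8]
gripper_width: 0.0001
grasp_force: 0.0
```

>>> play_rows(commands=[[-0.006,0,0,0,0],[-0.006,0,0,0,0],[-0.006,0,0,0,0],[-0.006,0,0,0,0],[-0.006,0,0,0,0],[-0.006,0,0,0,0],[-0.006,0,0,0,0],[-0.006,0,0,0,0],[0,0,0,0,0],[0,0,0,0,0]])

```text
t: 19.6
tool_pos: [0.5256, -0.1143, 0.0264]
tool_rot: [-0.0, 0.648, 0.762, -0.0]
ft_force: [0.8, -0.4, -0.3]
gripper_width: 0.0005
grasp_force: 0.0
```

>>> play_rows(commands=[[0,0,-0.03,0,0],[0,0,-0.04,0,0],[0,0,-0.04,0,0],[0,0,-0.04,0,0],[0.03,0.03,-0.02,0,0],[0.03,0.03,0,0,0],[0.03,0.03,0,0,0],[0.03,0.03,0,0,0],[0.03,0.03,0,0,0],[0,0,0,0,0]])

```text
t: 20.43
tool_pos: [0.6472, 0.0589, 0.1929]
tool_rot: [-0.001, 0.645, 0.764, 0.001]
ft_force: [-1.3, 0.3, -1.3]
gripper_width: 0.0002
grasp_force: 0.0
```

```bash
python3 - <<'E'
from h import *
s=st(); noz()
c=cap('top'); d=cap('side')
A=cv2.resize(d['image'][140:300,230:380],(400,420),interpolation=cv2.INTER_CUBIC);B=cv2.resize(c['image'][160:290,280:430],(395,420),interpolation=cv2.INTER_CUBIC)
cv2.imwrite('pics/s7.png',np.hstack([A,B])[:,:,::-1])
for n in('top','side'):
  for l in ('tin_lid','nut'):
    for o in arm.outline_of(n,l)[:1]: print(n,l,o['confidence'],np.round(o['extent'],1))
E
```

```text
t 20.43 tray [-0.038   0.1277] z 0.1929 yaw 1.7386 F [-1.3  0.3 -1.3] w 0.00019515943883786297 q [-0.03  0.58  1.15  0.    1.4  -0.2 ]
top [351.5 200.2] 8 deck [0.112 0.055] tin [0.117 0.065] [67 42 31]
top [351.7 204.5] 15 deck [0.111 0.044] tin [0.116 0.053] [193 126  96]
top [357.9 229.5] 10 deck [ 0.113 -0.021] tin [ 0.118 -0.014] [120  95  83]
top [357.5 234. ] 8 deck [ 0.11  -0.032] tin [ 0.115 -0.025] [215 142 106]
top [360.6 244. ] 10 deck [ 0.112 -0.058] tin [ 0.117 -0.052] [121  82  63]
top [361.5 248.1] 16 deck [ 0.112 -0.068] tin [ 0.117 -0.063] [189 121  87]
side [319.8 224.3] 21 deck [ 0.081 -0.048] tin [ 0.126 -0.057] [236 171 138]
side [303.8 225.3] 15 deck [ 0.082 -0.013] tin [ 0.128 -0.02 ] [217 158 131]
side [269.8 229. ] 23 deck [0.081 0.062] tin [0.126 0.059] [241 179 144]
top tin_lid 0.74 [397.6 208.8  35.4  75.3]
top nut 0.37 [308.1 223.8   9.9   4.7]
side nut 0.62 [295.6 257.9   6.6   7.1]
```

View pics/s7.png

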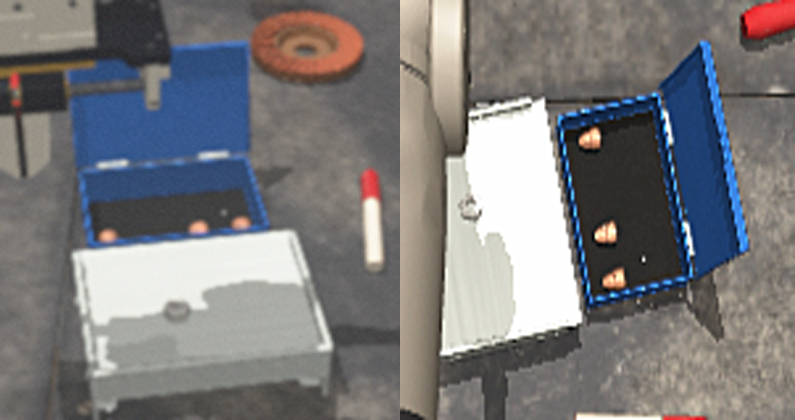

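All three nozzles lie in the tin, at right-panel (590,138), (606,233), (614,278). The nut is unmoved and the lid is still open. Next I'll go behind the lid.

>>> play_rows(commands=[[-0.034,-0.0142,0,0,0],[-0.034,-0.0142,0,0,0],[-0.034,-0.0142,0,0,0],[-0.034,-0.0142,0,0,0],[-0.034,-0.0142,0,0,0],[-0.034,-0.0142,0,0,0],[-0.034,-0.0142,0,0,0],[-0.034,-0.0142,0,0,0],[-0.034,-0.0142,0,0,0],[0,0,0,0,0]])

```text
t: 21.67
tool_pos: [0.5655, -0.278, 0.1943]
tool_rot: [0.001, 0.65, 0.76, -0.001]
ft_force: [0.3, 0.2, -0.1]
gripper_width: 0.0005
grasp_force: 0.0
```

```bash
python3 -c "
from h import *
st()"
```

```text
t 21.67 tray [ 0.2811 -0.0079] z 0.1943 yaw 1.7255 F [ 0.3  0.2 -0.1] w 0.0005149981715230187 q [-0.58  0.54  1.22 -0.    1.38 -0.73]
```

>>> play_rows(commands=[[0,0,0.02,0,0],[0,0,0.02,0,0],[0,0,0.02,0,0],[0,0,0.02,0,0],[0,0,0.01,0,0],[0,0,0.007,0,0],[0,0,0,0,0],[0,0,0,0,0],[0,0,0,0,0],[0,0,0,0,0]])

```text
t: 22.5
tool_pos: [0.5688, -0.271, 0.0985]
tool_rot: [0.001, 0.648, 0.762, 0.0]
ft_force: [-0.3, -0.4, 0.4]
gripper_width: 0.0004
grasp_force: 0.0
```

```bash
python3 -c "
from h import *
st()"
```

```text
t 22.5 tray [ 0.2747 -0.0034] z 0.0985 yaw 1.7328 F [-0.3 -0.4  0.4] w 0.00042381570378603365 q [-0.57  0.62  1.36 -0.    1.16 -0.73]
```

>>> play_rows(commands=[[0.008,0.004,0,0,0],[0.008,0,0,0,0],[0.008,0,0,0,0],[0.008,0,0,0,0],[0.008,0,0,0,0],[0.007,0,0,0,0],[0.007,0,0,0,0],[0.007,0,0,0,0],[0.007,0,0,0,0],[0.007,0,0,0,0]])

```text
t: 23.33
tool_pos: [0.5599, -0.1954, 0.0972]
tool_rot: [0.0, 0.648, 0.762, -0.0]
ft_force: [0.4, -1.3, -0.3]
gripper_width: 0.0005
grasp_force: 0.5
```

>>> play_rows(commands=[[0.0067,0,0.001,0,0],[0.0067,0,0.001,0,0],[0.0067,0,0.001,0,0],[0.0067,0,0.002,0,0],[0.005,0,0.003,0,0],[0.005,0,0.003,0,0],[0.005,0,0.003,0,0],[0.004,0,0.003,0,0],[0.004,0,0.004,0,0],[0.004,0,0.004,0,0]])

```text
t: 24.17
tool_pos: [0.5513, -0.1425, 0.0718]
tool_rot: [0.0, 0.648, 0.762, 0.0]
ft_force: [0.0, 0.5, 1.4]
gripper_width: 0.0005
grasp_force: 0.4
```

```bash
python3 - <<'E'
from h import *
st()
for n in('side','top'):
  c=cap(n); im=c['image'].astype(int)
  m=((im[:,:,2]>im[:,:,0]+40)).astype(np.uint8); m=cv2.morphologyEx(m,cv2.MORPH_OPEN,np.ones((2,2)))
  k,l,s,ce=cv2.connectedComponentsWithStats(m); 
  for i in range(1,k):
    if s[i,4]>60: print(n,s[i])
E
```

```text
t 24.17 tray [0.1451 0.0002] z 0.0718 yaw 1.7328 F [0.  0.5 1.4] w 0.00047317052365746323 q [-0.39  0.55  1.57  0.    1.02 -0.55]
side [261 193  71  11 335]
side [260 201  67  34 835]
side [ 98 233  67  30 179]
top [310  75  38  42 162]
top [596 321  35   3  72]
top [506 322  72   4 154]
top [459 324  32   3  64]
```

>>> play_rows(commands=[[0.003,0,0.004,0,0],[0.003,0,0.004,0,0],[0.003,0,0.004,0,0],[0.003,0,0.004,0,0],[0.002,0,0.004,0,0],[0.002,0,0.004,0,0],[0.002,0,0.004,0,0],[0.001,0,0.004,0,0],[0.001,0,0.004,0,0],[0,0,0.004,0,0]])

```text
t: 25.1
tool_pos: [0.5479, -0.1229, 0.0317]
tool_rot: [-0.0, 0.648, 0.762, -0.0]
ft_force: [0.9, 0.1, 1.2]
gripper_width: 0.0004
grasp_force: 0.3
```

>>> play_rows(commands=[[0,0,0.001,0,0],[0,0,0.001,0,0],[0,0,0.001,0,0],[0,0,0.001,0,0],[0,0,0,0,0],[0,0,0,0,0],[0,0,0,0,0],[0,0,0,0,0],[0,0,0,0,0],[0,0,0,0,0]])

```text
t: 25.93
tool_pos: [0.5481, -0.1231, 0.0282]
tool_rot: [0.0, 0.648, 0.762, -0.0]
ft_force: [0.7, -0.1, 0.1]
gripper_width: 0.0003
grasp_force: 0.0
```

>>> play_rows(commands=[[0,0,0.001,0,0],[0,0,0,0,0],[0,0,0.001,0,0],[0,0,0,0,0],[0,0,0.001,0,0],[0,0,0,0,0],[0,0,0.001,0,0],[0,0,0,0,0],[0,0,0,0,0],[0,0,0,0,0]])

```text
t: 26.77
tool_pos: [0.548, -0.1231, 0.0241]
tool_rot: [-0.0, 0.648, 0.762, -0.0]
ft_force: [0.2, -0.2, -0.4]
gripper_width: 0.0004
grasp_force: 0.0
```

>>> play_rows(commands=[[0,0,0.001,0,0],[0,0,0,0,0],[0,0,0,0,0],[0,0,0,0,0],[0,0,0.001,0,0],[0,0,0,0,0],[0,0,0,0,0],[0,0,0,0,0],[0,0,0,0,0],[0,0,0,0,0]])

```text
t: 27.6
tool_pos: [0.5481, -0.1232, 0.0222]
tool_rot: [0.0, 0.648, 0.762, -0.0]
ft_force: [-0.1, -0.6, -0.3]
gripper_width: 0.0004
grasp_force: 0.0
```

>>> play_rows(commands=[[0,0,0.001,0,0],[0,0,0,0,0],[0,0,0,0,0],[0,0,0.001,0,0],[0,0,0,0,0],[0,0,0,0,0],[0,0,0,0,0],[0,0,0,0,0],[0,0,0,0,0],[0,0,0,0,0]])

```text
t: 28.43
tool_pos: [0.5481, -0.1231, 0.0202]
tool_rot: [0.0, 0.648, 0.762, -0.0]
ft_force: [-0.5, -0.8, 0.2]
gripper_width: 0.0005
grasp_force: 0.0
```

```bash
python3 - <<'E'
from h import *
st()
c=cap('side'); im=c['image'].astype(int)
m=(im[:,:,2]>im[:,:,0]+40)
def w(x,y,z):
    C,S=np.cos(TH),np.sin(TH); return [q[0]+C*x-S*y,q[1]+S*x+C*y,z]
for a in (0,.05,.1,.2,.3):
    print(a,proj(c,[w(.190-.105*np.cos(a),y,.040+.105*np.sin(a)) for y in(.0785,.04,-.04,-.0765)]).round(1).tolist())
print('hinge',proj(c,[w(.190,y,.040) for y in(.0785,-.0765)]).round(1).tolist())
for col in range(256,338,4):
    r=np.where(m[150:250,col])[0]+150; print(col,(r.min(),r.max(),len(r)) if len(r) else None,end=' ')
E
```

```text
t 28.43 tray [0.1255 0.0002] z 0.0202 yaw 1.7328 F [-0.5 -0.8  0.2] w 0.0004662301613814256 q [-0.36  0.61  1.64 -0.    0.9  -0.52]
0 [[262.3, 232.5], [279.9, 230.9], [315.7, 227.5], [331.8, 225.9]]
0.05 [[262.2, 230.7], [279.8, 229.0], [315.8, 225.6], [331.9, 224.1]]
0.1 [[262.1, 228.8], [279.7, 227.1], [315.8, 223.7], [332.0, 222.2]]
0.2 [[261.8, 224.7], [279.5, 223.1], [315.8, 219.7], [332.1, 218.2]]
0.3 [[261.5, 220.4], [279.3, 218.7], [315.7, 215.4], [332.1, 213.9]]
hinge [[258.1, 202.9], [323.3, 197.2]]
256 None 260 (np.int64(205), np.int64(219), 15) 264 (np.int64(202), np.int64(233), 32) 268 (np.int64(202), np.int64(233), 32) 272 (np.int64(202), np.int64(232), 31) 276 (np.int64(202), np.int64(232), 31) 280 (np.int64(201), np.int64(232), 32) 284 (np.int64(202), np.int64(231), 30) 288 (np.int64(214), np.int64(231), 18) 292 (np.int64(219), np.int64(231), 13) 296 (np.int64(219), np.int64(231), 13) 300 (np.int64(218), np.int64(230), 13) 304 (np.int64(214), np.int64(230), 17) 308 (np.int64(200), np.int64(229), 30) 312 (np.int64(199), np.int64(228), 30) 316 (np.int64(198), np.int64(228), 31) 320 (np.int64(197), np.int64(228), 32) 324 (np.int64(200), np.int64(227), 28) 328 (np.int64(213), np.int64(227), 15) 332 (np.int64(223), np.int64(224), 2) 336 None
```

>>> play_rows(commands=[[0,0,0.001,0,0],[0,0,0,0,0],[0,0,0,0,0],[0,0,0.001,0,0],[0,0,0,0,0],[0,0,0,0,0],[0,0,0,0,0],[0,0,0,0,0],[0,0,0,0,0],[0,0,0,0,0]])

```text
t: 29.32
tool_pos: [0.5481, -0.1232, 0.0182]
tool_rot: [0.0, 0.648, 0.762, -0.0]
ft_force: [0.5, -0.6, -1.2]
gripper_width: 0.0003
grasp_force: 0.0
```

```bash
python3 - <<'E'
from h import *
st()
c=cap('side'); im=c['image'].astype(int)
def w(x,y,z):
    C,S=np.cos(TH),np.sin(TH); return [q[0]+C*x-S*y,q[1]+S*x+C*y,z]
for x in(.116,.1255): print(x,proj(c,[w(x,0,z) for z in(.04,.045,.05)]).round(1).tolist())
for col in(270,292,296,300,318): print(col,[tuple(v) for v in im[212:238,col].tolist()])
E
```

```text
t 29.32 tray [0.1255 0.0002] z 0.0182 yaw 1.7328 F [ 0.5 -0.6 -1.2] w 0.0003067398399773962 q [-0.36  0.61  1.64 -0.    0.89 -0.52]
0.116 [[295.9, 220.1], [295.9, 218.4], [295.9, 216.7]]
0.1255 [[295.3, 217.4], [295.3, 215.7], [295.3, 214.0]]
270 [(59, 89, 139), (61, 87, 137), (52, 81, 128), (55, 85, 128), (51, 83, 128), (59, 87, 134), (56, 88, 138), (62, 90, 142), (59, 89, 141), (61, 91, 141), (62, 93, 144), (59, 92, 142), (62, 94, 145), (58, 91, 141), (61, 91, 142), (57, 89, 139), (64, 89, 138), (59, 86, 136), (63, 100, 154), (57, 91, 146), (51, 75, 117), (81, 97, 123), (168, 178, 184), (230, 233, 230), (240, 243, 238), (237, 239, 233)]
292 [(153, 148, 135), (152, 148, 136), (151, 147, 134), (153, 148, 136), (152, 148, 134), (143, 140, 133), (117, 122, 132), (83, 99, 131), (64, 93, 144), (62, 104, 168), (71, 117, 187), (67, 110, 170), (59, 88, 136), (59, 84, 135), (67, 106, 169), (72, 120, 194), (64, 110, 177), (58, 90, 142), (55, 82, 126), (102, 123, 168), (187, 199, 218), (233, 235, 230), (231, 232, 224), (228, 229, 223), (227, 229, 224), (226, 229, 224)]
296 [(74, 73, 70), (72, 
[... 514 characters left out ...]
), (58, 86, 132), (59, 87, 132), (58, 87, 131), (60, 90, 137), (58, 88, 136), (59, 86, 128), (59, 86, 130), (61, 90, 138), (60, 89, 134), (57, 83, 128), (86, 114, 163), (159, 172, 201), (215, 221, 219), (229, 230, 224), (229, 230, 225), (226, 227, 222), (225, 228, 223), (226, 227, 223)]
318 [(57, 83, 130), (57, 84, 128), (55, 83, 128), (57, 85, 131), (57, 81, 129), (56, 84, 129), (56, 87, 130), (60, 86, 131), (58, 87, 133), (56, 83, 127), (60, 87, 129), (57, 84, 128), (58, 86, 131), (63, 92, 138), (56, 82, 123), (51, 74, 113), (69, 87, 123), (126, 141, 155), (197, 205, 202), (231, 232, 227), (230, 231, 225), (227, 230, 226), (228, 230, 225), (228, 230, 225), (230, 233, 227), (236, 238, 233)]
```

>>> play_rows(commands=[[0,0,0.001,0,0],[0,0,0,0,0],[0,0,0,0,0],[0,0,0.001,0,0],[0,0,0,0,0],[0,0,0,0,0],[0,0,0,0,0],[0,0,0,0,0],[0,0,0,0,0],[0,0,0,0,0]])

```text
t: 30.2
tool_pos: [0.5481, -0.1232, 0.0162]
tool_rot: [0.0, 0.648, 0.762, -0.0]
ft_force: [0.0, -0.7, -0.2]
gripper_width: 0.0005
grasp_force: 0.0
```

>>> play_rows(commands=[[0,0,0.001,0,0],[0,0,0,0,0],[0,0,0,0,0],[0,0,0.0005,0,0],[0,0,0,0,0],[0,0,0,0,0],[0,0,0,0,0],[0,0,0,0,0],[0,0,0,0,0],[0,0,0,0,0]])

```text
t: 31.03
tool_pos: [0.5481, -0.1232, 0.0149]
tool_rot: [0.0, 0.648, 0.762, -0.0]
ft_force: [-1.3, -0.3, 5.4]
gripper_width: 0.0005
grasp_force: 2.7
```

Contact at last: 5.4 N is far more than the hinge friction. I'll press a little harder to seat the lid, then retreat.

>>> play_rows(commands=[[0,0,0.001,0,0],[0,0,0,0,0],[0,0,0.0005,0,0],[0,0,0,0,0],[0,0,0,0,0],[0,0,0,0,0],[0,0,0,0,0],[0,0,0,0,0],[0,0,0,0,0],[0,0,0,0,0]])

```text
t: 31.87
tool_pos: [0.5482, -0.1232, 0.0147]
tool_rot: [0.0, 0.648, 0.762, 0.0]
ft_force: [-5.0, 1.3, 15.3]
gripper_width: 0.0003
grasp_force: 7.8
```

>>> play_rows(commands=[[0,0,-0.002,0,0],[0,0,-0.01,0,0],[0,0,-0.03,0,0],[0,0,-0.04,0,0],[0,0,-0.04,0,0],[0.02,0,-0.04,0,0],[0.03,0.02,0,0,0],[0.03,0.02,0,0,0],[0.03,0.02,0,0,0],[0.03,0.02,0,0,0]])

```text
t: 32.7
tool_pos: [0.6052, 0.028, 0.1732]
tool_rot: [0.0, 0.648, 0.762, 0.0]
ft_force: [1.1, 0.2, -0.2]
gripper_width: 0.0005
grasp_force: 0.0
```

>>> play_rows(commands=[[0.03,0.02,0,0,0],[0.03,0.02,0,0,0],[0,0,0,0,0],[0,0,0,0,0],[0,0,0,0,0],[0,0,0,0,0],[0,0,0,0,0],[0,0,0,0,0],[0,0,0,0,0],[0,0,0,0,0]])

```text
t: 33.53
tool_pos: [0.6345, 0.0916, 0.1726]
tool_rot: [0.0, 0.648, 0.762, 0.0]
ft_force: [0.1, -0.2, -0.1]
gripper_width: 0.0005
grasp_force: 0.0
```

```bash
python3 - <<'E'
from h import *
st(); noz()
c=cap('top'); im=c['image'].astype(int); save(c,'end.png')
m=(im[:,:,2]>im[:,:,0]+40).astype(np.uint8)
k,l,s,ce=cv2.connectedComponentsWithStats(m)
for i in range(1,k):
    if s[i,4]>150 and 330<ce[i][0]<420 and 170<ce[i][1]<280:
        P=cv2.boxPoints(cv2.minAreaRect(np.argwhere(l==i)[:,::-1].astype(np.float32))); print(s[i],[tray(onplane(c,p,.041)).round(3).tolist() for p in P])
c=cap('side'); im=c['image'].astype(int); g=np.array([im[190:240,x] for x in range(268,276)]).mean(0)
print([(190+i,*v.round().astype(int)) for i,v in enumerate(g) if i>34])
E
```

```text
t 33.53 tray [-0.0723  0.1205] z 0.1726 yaw 1.7318 F [ 0.1 -0.2 -0.1] w 0.00046855549433752936 q [ 0.02  0.58  1.22 -0.    1.35 -0.14]
[ 339  187   54   69 2608] [[0.081, 0.079], [0.193, 0.081], [0.19, -0.078], [0.08, -0.08]]
[(225, np.int64(74), np.int64(129), np.int64(212)), (226, np.int64(75), np.int64(129), np.int64(211)), (227, np.int64(74), np.int64(128), np.int64(208)), (228, np.int64(74), np.int64(126), np.int64(207)), (229, np.int64(73), np.int64(128), np.int64(209)), (230, np.int64(78), np.int64(133), np.int64(217)), (231, np.int64(73), np.int64(130), np.int64(214)), (232, np.int64(60), np.int64(105), np.int64(174)), (233, np.int64(90), np.int64(106), np.int64(135)), (234, np.int64(180), np.int64(186), np.int64(188)), (235, np.int64(235), np.int64(238), np.int64(233)), (236, np.int64(241), np.int64(242), np.int64(238)), (237, np.int64(239), np.int64(240), np.int64(236)), (238, np.int64(237), np.int64(238), np.int64(234)), (239, np.int64(236), np.int64(238), np.int64(234))]
```

```bash
python3 -c "
from rig import arm
print(arm.hand_in())"
```

```text
the job is handed in; nothing more can be done
None
```

I swept the three copper nozzles into the tin, pressed the lid shut against a hard stop (about 15 N) and left the nut where it lay; the job is handed in, but no pass/fail verdict came back.

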